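# Put up the leaf sign on the candle display

### The job

Take the rust-red leaf sign out of the spare-sign block and put it up in the sign holder on the candle display: feel the stem into the holder and slide it down past the side spring plunger until the collar sits fully home on the rim, pressing gently, never ramming or forcing it sideways. Leave it upright with the panel parallel to the display board's long edges, let go, and do not disturb the candles, the pumpkin or the other sign.

Things in the scene. Friction and masses are not known exactly. Their poses are not given: they have to be found in the camera images.
- leaf_sign: The sign to put up: black-framed upright panel 120 wide, 90 high, 14 thick with a rust-red leaf drawn on both faces, on a round steel stem 18 in diameter; whole sign 195 high, about 0.24 kg. Origin: centre of the stem's foot; z up the stem, x square to the panel's faces, y along its width. Panel from z 105 to 195. The foot tapers from 15 to 18 diameter in its first 2 mm.
- leaf_sign_collar (a point): Centre of the underside of the leaf sign's stop collar (diameter 28, 8 thick), on the stem's axis 50 above the foot. It rests on the block's top at the start and on the holder's rim when home.
- leaf_sign_grip (a point): Point on the midline of the leaf sign's panel, inside it, 165 above the foot and 30 below the panel's top edge: a good place to pinch it across its 14 mm thickness (along x) from above.
- fern_sign: The other sign, same build and frame (axes the same) but with a green fern leaf. It stays in its hole of the block. The faces of the two panels are about 86 mm apart.
- rack: Fixed dark wooden block for spare signs, 170 (x) by 75 (y) by 70 high, origin under its centre, with two 21 mm holes 60 deep at x -50 and +50. The signs hang in them by their collars, loosely, either one in either hole, panels roughly square to the block's x axis.
- display: Fixed whitewashed riser board of the candle display, 200 (x) by 260 (y, long edges) by 20 high, origin under its centre. Sign holder screwed on by eye: axis up to 5.5 off the board's centre in x and in y. Upright tube 34 outside, bore 19.8, rim 82 above the table; the bore is deeper than the stem, so the collar meets the rim first. The foot lands on the rim if it is over 2.5 off the bore's axis.
- plunger (a joint): Spring plunger in the holder's +y side, 22 below the rim: ball nose across the bore, black knob outside. Reads how far (m) it is pushed out: 0 free, 0.0008 to 0.0025 on a full stem. The stem meets it with the foot about 20 below the rim; riding over takes roughly 5 to 12 N beyond the sign's weight, then the stem drags by a few N all the way home and does not sink by its own weight.
- candle_red: Bystander: dark red jar candle with copper lid, diameter 64, 78 high, loose on the display board; origin under its centre.
- candle_orange: Bystander: orange jar candle with copper lid, diameter 64, 78 high, loose on the display board; origin under its centre.
- pumpkin: Bystander: gold ribbed ornamental pumpkin, diameter 72, 56 high, loose on the table; origin under its centre.

How it is judged:
By the outcome, as a careful person would: the job done as asked, in the order asked, and still so for the second after the job is handed in, with the robot touching nothing.
It also fails if it takes over 72 s, if anything falls off the work surface, if the arm or the gripper's body presses on something with over 40 N, if the wrist force passes 120 N, or if a joint passes its speed limit or range.

### The arm

A 6-joint arm with a two-finger parallel gripper is mounted at the origin on the work surface. World frame = base frame: x ahead of the robot, y to its left, z up, the work surface at z = 0. Lengths are in m, angles in rad, forces in N, time in s.
With the tool pointing down it reaches from about 0.25 to 0.775 m from the base axis. Payload 4 kg.
Tool frame: the origin (TCP) lies at the very end of the fingers, on their centre line; the grasp point (between the pads) lies 19 mm behind it; x points along the fingers, z is the direction in which the jaws open and shut, and the axes are right-handed (so a half turn about x gives the same grasp; the last joint's range is limited). The gripper opens to 85 mm and grips with 20 to 120 N. Pads are 22 mm wide; open, the fingers measure 114 mm over their backs; the gripper's body (76 mm by 85 mm) begins 54 mm behind the grasp point. The pads swing forward as they close: fully open they stand 13 mm farther back than shut.
Start: joints at [-1.427, 0.087, 1.371, -0, 1.684, -0.103], TCP at [0.134, -0.533, 0.196] pointing down, gripper open.
Joint ranges: [-3.1, 3.1], [-0.76, 2.03], [0.27, 2.55], [-1.08, 4.22], [0.17, 2.65], [-2.57, 2.57]. Speed limits (rad/s): [2.79, 2.79, 3.14, 3.14, 3.14, 3.14].

### API

Orientations are given as a unit quaternion [x, y, z, w].
In Python, from workcell import * gives the robot as it stands.
- The arm moves only by the tool jog_arm, never from a script. Its argument "motion" is a list that holds one entry, the list of rows, each a list of 6 numbers: the shift along the tool's x, y, z normalised to -1 to 1, where 1 is 15 cm, then the turn, a rotation vector about the tool's x, y, z normalised to -1 to 1, where 1 is 0.5 rad. In form: [[[dx, dy, dz, wx, wy, wz], ...]]. A call has 1 to 20 rows; each row is the pose to reach, as a shift and turn from the pose commanded when the call began, along the tool's axes at that moment; what a row does not reach only later rows make up. A row lasts 1/10 s, in which the tool goes at most 50 mm and 8.59 degrees, less where a joint would pass 70% of its speed; a pose out of reach is approached as far as the arm can. A call with a number of a shift or a turn outside -1 to 1 is refused whole. A call with a gripper value outside its range is refused whole. "fingers" is the opening, from 0 (shut) to 1 (fully open), set as the call begins (left out, the last holds). The fingers move at their own pace and stop on an object; "newtons" is the grip in N (left out, the last holds). Time passes only in rows, so rows that repeat a pose let the fingers close. It gives the time, the measured TCP pose, the force and the opening at its end, in the units of the state.
- read_state(): the state, without advancing time (a new reading comes with each control period).
- grab_frame(name): name is "scene" or "top"; returns a dict with "pixels" (420x560x3 uint8, red, green, blue), "K" (3x3 intrinsics, pixels), "R" (3x3) and "t" (3): a world point X has camera coordinates R X + t. Camera axes: x right, y down, z forward; pixel columns grow to the right and rows downward; lengths in m; the calibration is good to about 2 mm. A picture is of the moment at which its call begins. There is no depth.
- finish_job(): hands the job in, once; it reports no verdict.
Trained networks look in a picture, given as the dict that the camera call returned (one of the last four; its "shot" number tells which), for a name from the list of things; names that differ only in an ending like _2 or _b are one class to them, and where a whole thing is asked for, a point or a joint stands for the part that bears it (a point fixed in the world has none). Each returns a list of dicts, best first, with "p" (0 to 1); they miss things now and then, are a little off and sometimes report something else, mostly with a low value. They report only what shows in the picture. A call takes as long as a camera call.
- cut_out(picture, label): "pixels" (420x560 bool, what is visible of it) and "position" ([column, row] in pixels, amid what is visible of it).
- tip_of(picture, label): "position" ([column, row] in pixels: a listed point, or the origin of a listed thing).
The state is a dict: "clock": time; "q": joint angles; "qd": joint speeds; "joint_torque": joint torques, N m; "tcp_pos": TCP position; "tool_rot": TCP orientation; "contact_force": force on the tool from outside, world axes, zero at the start; "ft_torque": the same for the moment, N m; "finger_gap": finger opening in m.
Only numpy, scipy, OpenCV 4.12 (cv2) and the standard library are available. Lean on these libraries where they do the work, as an engineer would, in place of code of your own. Each camera call takes 0.05 s, during which the arm holds its last target. There are 200 camera calls.

## Working session

There is one attempt and no reset: what is moved stays moved. The work goes in short steps, Python scripts to look and compute and a tool call to move; the robot and the scene stay as the last step left them, time stands still between calls to the robot, and variables do not carry over. Pictures are saved under pics/ and viewed, about 8 in all and at most 12, crops included, and the job is handed in when it is done.

Besides the shell and the picture viewer there is one more tool, called after "Call:" as name(argument=value, ...), one argument or row to a line, values as JSON. jog_arm: Moves the arm, as the interface text tells. Its arguments: {"type":"object","properties":{"motion":{"type":"array"},"fingers":{"type":"number"},"newtons":{"type":"number"}},"required":["motion"]}

```bash
mkdir -p pics; cat > h.py <<'E'
from workcell import *
import numpy as np, cv2
from scipy.spatial.transform import Rotation as Rn
def proj(f,X):
    c=np.asarray(f['R'])@np.asarray(X)+np.asarray(f['t']); p=np.asarray(f['K'])@c; return p[:2]/p[2]
def atz(f,px,z):
    R=np.asarray(f['R']);t=np.asarray(f['t']);d=R.T@np.linalg.solve(np.asarray(f['K']),[px[0],px[1],1.]);c=-R.T@t
    return c+d*(z-c[2])/d[2]
def tri(fs,ps):
    A=[];b=[]
    for f,px in zip(fs,ps):
        R=np.asarray(f['R']);d=R.T@np.linalg.solve(np.asarray(f['K']),[px[0],px[1],1.]);d/=np.linalg.norm(d);c=-R.T@np.asarray(f['t'])
        M=np.eye(3)-np.outer(d,d);A.append(M);b.append(M@c)
    A=np.vstack(A);b=np.hstack(b);x=np.linalg.lstsq(A,b,rcond=None)[0];return x,np.abs(A@x-b).max()
def save(f,n,crop=None,s=1):
    im=cv2.cvtColor(f['pixels'],cv2.COLOR_RGB2BGR)
    if crop: x0,y0,x1,y1=crop; im=im[y0:y1,x0:x1]
    cv2.imwrite('pics/'+n,cv2.resize(im,None,fx=s,fy=s,interpolation=cv2.INTER_CUBIC))
E
python3 - <<'E'
from h import *
np.set_printoptions(precision=4,suppress=True)
a=grab_frame('scene');b=grab_frame('top')
both=np.hstack([a['pixels'],b['pixels']])
save({'pixels':both},'a.png',s=800/1120)
for n,f in(('s',a),('t',b)): print(n,-np.asarray(f['R']).T@f['t'],f['K'][0][0])
Z=dict(leaf_sign_collar=.07,leaf_sign_grip=.185,display=0,rack=0,candle_red=0,candle_orange=0,pumpkin=0,plunger=.06,fern_sign=.02,leaf_sign=.02)
for l,z in Z.items():
    q=[]
    for f in(a,b):
        r=tip_of(f,l)
        q.append(r[0] if r else None)
        if r: print(l,np.round(r[0]['position'],1),round(r[0]['p'],2),atz(f,r[0]['position'],z))
    if all(q): print('   tri',tri([a,b],[x['position'] for x in q]))
print(read_state()['tool_rot'])
E
```

```text
s [0.9715 0.7878 0.8121] 477.29563446157465
t [0.3441 0.0131 1.2483] 430.09531273013613
leaf_sign_collar [341.4 279.9] 0.69 [0.5187 0.1808 0.07  ]
leaf_sign_collar [220.9 231.7] 0.89 [0.5209 0.1684 0.07  ]
   tri (array([0.5182, 0.1722, 0.0633]), np.float64(0.0036752439677072424))
leaf_sign_grip [209.4 228.9] 0.72 [0.5126 0.1816 0.185 ]
display [269.  204.8] 0.7 [ 0.5015 -0.2286  0.    ]
display [369.5 230. ] 0.86 [ 0.5072 -0.2564  0.    ]
   tri (array([ 0.5006, -0.2533, -0.0131]), np.float64(0.008021590008339963))
rack [325.6 311.5] 0.91 [ 0.5604  0.1922 -0.    ]
rack [219.5 216.1] 0.6 [0.578 0.18  0.   ]
   tri (array([0.5692, 0.1863, 0.0017]), np.float64(0.008329709099519966))
candle_red [298.8 203.8] 0.76 [ 0.4215 -0.1953  0.    ]
candle_red [343.  255.5] 0.58 [ 0.4384 -0.172   0.    ]
   tri (array([ 0.4366, -0.1686,  0.0221]), np.float64(0.00013410025484877908))
candle_orange [267.4 179. ] 0.62 [ 0.4475 -0.355   0.    ]
candle_orange [399.3 242. ] 0.94 [ 0.4664 -0.339   0.    ]
   tri (array([ 0.4618, -0.3317,  0.0186]), np.float64(0.0027420967643208005))
pumpkin [221.1 284.8] 0.68 [0.7401 0.0129 0.    ]
pumpkin [273.2 163.9] 0.95 [0.7272 0.0118 0.    ]
   tri (array([ 0.7341,  0.0093, -0.0077]), np.float64(0.0041076002773529074))Traceback (most recent call last):
  File "<stdin>", line 11, in <module>
ValueError: it knows: candle_orange, candle_red, display, fern_sign, leaf_sign, leaf_sign_collar, leaf_sign_grip, pumpkin, rack
```

View pics/a.png

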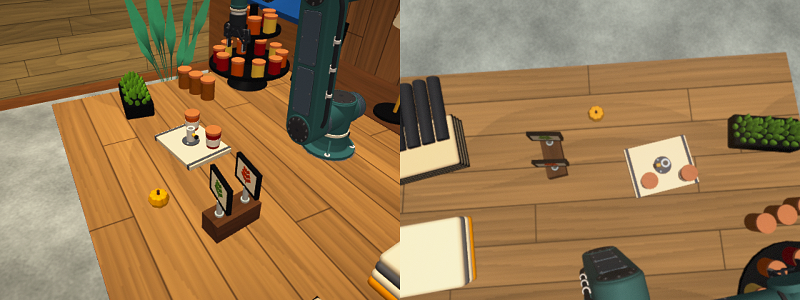

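The picture shows the leaf sign as the one nearer the robot, in the block (top image about column 209, row 229). The holder is on the display at top image column 369, row 230. The red candle is near it. Next I take close crops.

```bash
python3 - <<'E'
from h import *
np.set_printoptions(precision=4,suppress=True)
a=grab_frame('scene');b=grab_frame('top')
def cr(f,x,y): 
    im=f['pixels'][y:y+110,x:x+130]; return cv2.resize(im,(390,330)if 0 else (400,338),interpolation=cv2.INTER_CUBIC)
# scale 400/130
im=np.vstack([np.hstack([cr(b,165,170),cr(b,305,180)])[:300],np.hstack([cr(a,280,195),cr(a,210,130)])[:300]])
save({'pixels':im},'b.png')
for l in('leaf_sign','fern_sign','display','rack'):
  for n,f in(('s',a),('t',b)):
    r=cut_out(f,l)
    if r:
        m=r[0]['pixels'].astype(np.uint8);c=max(cv2.findContours(m,0,2)[0],key=cv2.contourArea)
        print(l,n,round(r[0]['p'],2),m.sum(),np.round(cv2.boxPoints(cv2.minAreaRect(c)),1).tolist())
        if l=='display':
            bp=cv2.boxPoints(cv2.minAreaRect(c))
            if n=='t':
                P=np.array([atz(f,p,.02) for p in bp]);print(P,P.mean(0),np.linalg.norm(np.diff(P,axis=0),axis=1),np.degrees(np.arctan2(*(P[1]-P[0])[:2])),np.degrees(np.arctan2(*(P[2]-P[1])[:2])))
print(read_state()['tool_rot'])
E
```

```text
leaf_sign s 0.97 1767 [[322.5, 214.39999389648438], [359.1000061035156, 206.8000030517578], [374.0, 279.0], [337.3999938964844, 286.6000061035156]]
leaf_sign t 0.79 599 [[184.0, 223.0], [236.0, 223.0], [236.0, 238.0], [184.0, 238.0]]
fern_sign s 0.94 1505 [[286.79998779296875, 232.39999389648438], [316.6000061035156, 226.10000610351562], [331.79998779296875, 298.29998779296875], [302.0, 304.6000061035156]]
fern_sign t 0.91 702 [[176.0, 184.0], [228.0, 184.0], [228.0, 203.0], [176.0, 203.0]]
display s 0.89 3517 [[213.89999389648438, 192.39999389648438], [256.1000061035156, 145.89999389648438], [324.6000061035156, 208.1999969482422], [282.3999938964844, 254.60000610351562]]
display t 0.71 5223 [[311.5, 209.10000610351562], [400.8999938964844, 186.8000030517578], [418.1000061035156, 255.5], [328.70001220703125, 277.79998779296875]]
[[ 0.5769 -0.0907  0.02  ]
 [ 0.6259 -0.3581  0.02  ]
 [ 0.4227 -0.382   0.02  ]
 [ 0.3772 -0.1229  0.02  ]] [ 0.5007 -0.2384  0.02  ] [0.2719 0.2046 0.2631] 169.61361033541948 -96.69200818467681
rack t 0.74 1048 [[195.8000030517578, 198.10000610351562], [228.0, 196.6999969482422], [229.10000610351562, 221.89999389648438], [196.89999389648438, 223.3000030517578]]
[ 0.4346  0.5577 -0.4347  0.5578]
```

View pics/b.png

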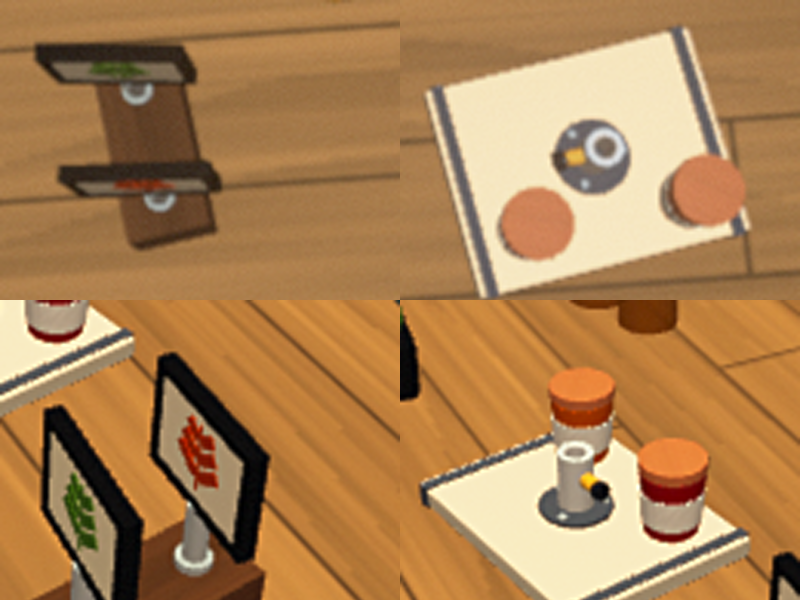

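The crops show the leaf sign upright in the block's robot-side hole. The holder rim centres are at about (371.0, 227.8) in top and (267.5, 179.4) in scene, with the knob facing the red candle. I fit poses from these.

```bash
python3 - <<'E'
from h import *
from scipy.optimize import minimize,least_squares
np.set_printoptions(precision=4,suppress=True)
a=grab_frame('scene');b=grab_frame('top')
print('rim',atz(b,(371.0,227.8),.082),atz(a,(267.5,179.4),.082),tri([a,b],[(267.5,179.4),(371.0,227.8)]))
C=np.array([(314.1,209.9),(397,189.1),(418.1,255.7),(333.3,276.5)])
P=np.array([atz(b,p,.02) for p in C]);print('board',P.mean(0),np.linalg.norm(np.roll(P,-1,0)-P,axis=1))
for i,j in((0,1),(3,2)): print('long edge yaw of +y',np.degrees(np.arctan2(*(P[i]-P[j])[1::-1]))-90)
for i,j in((0,3),(1,2)): print('short edge yaw of +x',np.degrees(np.arctan2(*(P[i]-P[j])[1::-1])))
def parts(z0):
    pan=np.array([[x,y,z] for x in(-.007,.007) for y in(-.06,.06) for z in(.105,.195)])
    th=np.linspace(0,6.28,24)
    cyl=lambda r,za,zb:np.array([[r*np.cos(t),r*np.sin(t),z] for t in th for z in(za,zb)])
    return [pan,cyl(.009,.055,.106),cyl(.014,.05,.058)]
def rend(f,p,S=4):
    m=np.zeros((420*S,560*S),np.uint8);Rw=Rn.from_euler('zyx',[p[2],p[3],p[4]]).as_matrix()
    for q in parts(0):
        X=(q-[0,0,.05])@Rw.T+[p[0],p[1],.07]
        uv=np.array([proj(f,x) for x in X])
        cv2.fillConvexPoly(m,cv2.convexHull(np.round((uv+.5)*S).astype(np.int32)),1)
    return cv2.resize(m.astype(np.float32),(560,420),interpolation=cv2.INTER_AREA)
for l,x0 in(('leaf_sign',(.519,.175)),('fern_sign',(.615,.19))):
    ms=[(f,cut_out(f,l)[0]['pixels'].astype(np.float32)) for f in(a,b)]
    def cost(p):
        p=np.asarray(p)*[.01,.01,.1,.05,.05]+[*x0,0.1,0,0]
        return sum(np.abs(rend(f,p)-m).sum()/m.sum() for f,m in ms)+.3*(p[3]**2+p[4]**2)/.05**2*.1
    best=min((minimize(cost,[0,0,s,0,0],method='Nelder-Mead',options=dict(initial_simplex=np.vstack([[0,0,s,0,0]]+[np.array([0,0,s,0,0])+e for e in np.eye(5)]),maxfev=350)) for s in(-1,1)),key=lambda r:r.fun)
    p=best.x*[.01,.01,.1,.05,.05]+[*x0,0.1,0,0]
    print(l,best.fun,p[:2],np.degrees(p[2:]))
    Rw=Rn.from_euler('zyx',p[2:]).as_matrix();print('grip',Rw@[0,0,.115]+[p[0],p[1],.07])
s=read_state();print(s['tcp_pos'],Rn.from_quat(s['tool_rot']).as_matrix(),s['contact_force'])
E
```

```text
rim [ 0.5023 -0.2435  0.082 ] [ 0.501  -0.2376  0.082 ] (array([ 0.5009, -0.2428,  0.0796]), np.float64(0.001685491529774652))
board [ 0.499  -0.2404  0.02  ] [0.252  0.2009 0.2493 0.1978]
long edge yaw of +y 10.426943901918634
long edge yaw of +y 9.70902105424868
short edge yaw of +x 11.12244795514414
short edge yaw of +x 10.354458958387486
leaf_sign 0.19898267015130863 [0.5168 0.1808] [-2.9699 -0.0378  0.3504]
grip [0.5168 0.1801 0.185 ]
fern_sign 0.17698579724747018 [0.6162 0.1989] [-4.7897 -0.7201  1.1202]
grip [0.6147 0.1967 0.185 ]
[ 0.1344 -0.5333  0.196 ] [[ 0.      0.9697  0.2443]
 [-0.0001  0.2443 -0.9697]
 [-1.     -0.      0.0001]] [-0.5277 -0.2806  0.0308]
```

```bash
cat >> h.py <<'E'
def plan(goals,s=None):
    """goals: list of (x,y,z,yaw of tool z deg), tool straight down; prints norm. shift/turn per call"""
    s=s or read_state();p=np.array(s['tcp_pos']);R=Rn.from_quat(s['tool_rot']).as_matrix()
    for g in goals:
        c,si=np.cos(np.radians(g[3])),np.sin(np.radians(g[3]))
        z=np.array([c,si,0]);x=np.array([0,0,-1.]);G=np.c_[x,np.cross(z,x),z]
        print('shift',np.round(R.T@(np.array(g[:3])-p)/.15,4).tolist(),'turn',np.round(Rn.from_matrix(R.T@G).as_rotvec()/.5,4).tolist())
        p,R=np.array(g[:3]),G
E
python3 - <<'E'
from h import *
plan([(.22,-.37,.30,-58),(.30,-.2,.30,-40),(.38,-.03,.30,-22),(.46,.12,.30,-3),(.517,.18,.30,-3),(.517,.18,.166,-3)])
E
```

```text
shift [-0.6931, 0.8196, -0.9164] turn [-0.6233, 0.0002, 0.0]
shift [0.0, 1.0529, -0.6785] turn [-0.6283, 0.0, 0.0]
shift [0.0, 1.211, -0.3199] turn [-0.6283, 0.0, 0.0]
shift [0.0, 1.127, 0.1199] turn [-0.6632, 0.0, 0.0]
shift [0.0, 0.4193, 0.3585] turn [0.0, 0.0, 0.0]
shift [0.8933, 0.0, 0.0] turn [0.0, 0.0, 0.0]
```

Call:
jog_arm(
  motion=[
    [[-0.69, 0.2, -0.2, -0.2, 0, 0], [-0.69, 0.6, -0.6, -0.4, 0, 0], [-0.69, 0.82, -0.92, -0.62, 0, 0], [-0.69, 0.82, -0.92, -0.62, 0, 0], [-0.69, 0.82, -0.92, -0.62, 0, 0], [-0.69, 0.82, -0.92, -0.62, 0, 0]],
  ],
  fingers=0.6,
)

```text
clock: 2.2
tcp_pos: [0.2214, -0.3676, 0.3024]
tool_rot: [0.341, 0.617, -0.343, 0.621]
contact_force: [-0.2, -0.2, 0.1]
finger_gap: 0.0512
```

Call:
jog_arm(
  motion=[
    [[0, 0.5, -0.35, -0.3, 0, 0], [0, 1, -0.68, -0.62, 0, 0], [0, 1, -0.68, -0.62, 0, 0], [0, 1, -0.68, -0.62, 0, 0], [0, 1, -0.68, -0.62, 0, 0]],
  ],
)

```text
clock: 2.7
tcp_pos: [0.2943, -0.2015, 0.2997]
tool_rot: [0.242, 0.664, -0.242, 0.665]
contact_force: [-0.3, 0.3, 0.0]
finger_gap: 0.0514
```

Call:
jog_arm(
  motion=[
    [[0, 0.5, -0.15, -0.3, 0, 0], [0, 1, -0.3, -0.62, 0, 0], [0, 1, -0.3, -0.62, 0, 0], [0, 1, -0.3, -0.62, 0, 0], [0, 1, -0.3, -0.62, 0, 0]],
  ],
)

```text
clock: 3.2
tcp_pos: [0.3566, -0.0602, 0.2989]
tool_rot: [0.137, 0.694, -0.138, 0.693]
contact_force: [-1.0, 0.3, -0.3]
finger_gap: 0.0509
```

Call:
jog_arm(
  motion=[
    [[0, 0.5, 0.06, -0.3, 0, 0], [0, 1, 0.1, -0.66, 0, 0], [0, 1, 0.1, -0.66, 0, 0], [0, 1, 0.1, -0.66, 0, 0], [0, 1, 0.1, -0.66, 0, 0], [0, 1, 0.1, -0.66, 0, 0]],
  ],
)

```text
clock: 3.8
tcp_pos: [0.4277, 0.0702, 0.2994]
tool_rot: [0.024, 0.707, -0.024, 0.707]
contact_force: [0.2, -0.4, -0.4]
finger_gap: 0.0511
```

```bash
python3 - <<'E'
from h import *
s=read_state();print(s['clock'],s['tcp_pos'],Rn.from_quat(s['tool_rot']).as_matrix()[:,2],s['contact_force'],s['finger_gap'],s['q'])
plan([(.517,.180,.27,-3),(.517,.18,.166,-3)])
b=grab_frame('top');save(b,'c.png',(160,160,300,265),5)
E
```

```text
3.8 [0.42767871 0.0702365  0.29938633] [ 9.97690828e-01 -6.79185054e-02 -2.97316630e-04] [ 0.22907706 -0.42775661 -0.37092684] 0.051072266060286614 [ 3.27562405e-02 -1.69787739e-01  1.41522761e+00 -1.19538756e-03
  1.89656586e+00  1.00344566e-01]
shift [0.1948, 0.7707, 0.5445] turn [-0.0312, -0.0006, 0.0023]
shift [0.6933, 0.0, 0.0] turn [0.0, 0.0, 0.0]
```

Call:
jog_arm(
  motion=[
    [[0.1, 0.4, 0.3, -0.03, 0, 0], [0.19, 0.77, 0.54, -0.03, 0, 0], [0.19, 0.77, 0.54, -0.03, 0, 0], [0.19, 0.77, 0.54, -0.03, 0, 0], [0.19, 0.77, 0.54, -0.03, 0, 0], [0.19, 0.77, 0.54, -0.03, 0, 0]],
  ],
)

```text
clock: 4.45
tcp_pos: [0.5158, 0.1808, 0.2721]
tool_rot: [0.018, 0.706, -0.018, 0.707]
contact_force: [-0.2, 0.2, 0.4]
finger_gap: 0.0513
```

```bash
python3 - <<'E'
from h import *
s=read_state();print(s['clock'],s['tcp_pos'],Rn.from_quat(s['tool_rot']).as_matrix()[:,2],s['contact_force'],s['finger_gap'])
plan([(.517,.18,.166,-3)])
a=grab_frame('scene');b=grab_frame('top')
im=np.hstack([cv2.resize(f['pixels'][y:y+150,x:x+130],(400,460),interpolation=cv2.INTER_CUBIC) for f,x,y in((b,150,160),(a,280,130))])
save({'pixels':im},'d.png')
E
```

```text
4.45 [0.51578254 0.18084053 0.27209845] [ 0.99867106 -0.05151593  0.00149143] [-0.24888262  0.21601489  0.39517122] 0.051304711431582335
shift [0.7073, -0.005, 0.0073] turn [0.0016, 0.003, 0.0004]
```

View pics/d.png

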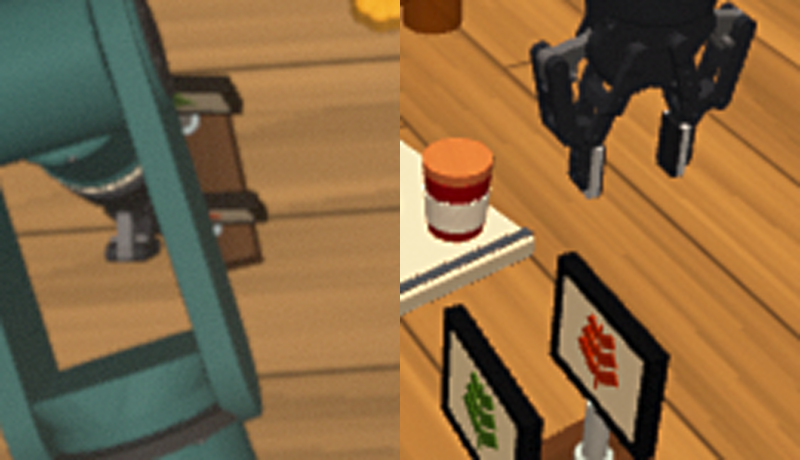

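The gripper hangs above the leaf panel, with the fingers on either side of it. I check the fit by projecting it into the scene picture.

```bash
python3 - <<'E'
from h import *
a=grab_frame('scene');k=400/130
c=lambda X:np.round((proj(a,X)-[280,130])*k+[400,0])
R=Rn.from_euler('z',-3,degrees=True).as_matrix()
print('panel top corners',[c(R@[x,y,.215]+[.5168,.1808,0]) for x in(-.007,.007) for y in(-.06,.06)])
s=read_state();T=Rn.from_quat(s['tool_rot']).as_matrix()
print('tips',[c(s['tcp_pos']+T@[-.006,0,z]) for z in(-.026,0,.026)])
E
```

```text
panel top corners [array([575., 248.]), array([668., 354.]), array([557., 253.]), array([648., 360.])]
tips [array([657., 212.]), array([621., 222.]), array([585., 231.])]
```

```bash
python3 - <<'E'
from h import *
a=grab_frame('scene');x0,y0=300,120
im=cv2.resize(a['pixels'][y0:y0+100,x0:x0+110],None,fx=6,fy=6,interpolation=cv2.INTER_CUBIC)
s=read_state();T=Rn.from_quat(s['tool_rot']).as_matrix()
for X,c in[(s['tcp_pos']+T@[-.0,0,z],(255,0,255)) for z in(-.0255,0,.0255)]+[(s['tcp_pos']+T@[-.019,0,0],(0,255,255))]+[((.5168,.1808,z),(255,255,0)) for z in(.185,.215)]:
    u=(proj(a,X)-[x0,y0]+.5)*6; cv2.circle(im,tuple(int(v) for v in u),4,c,-1)
save({'pixels':im},'e.png'); print(s['tcp_pos'],s['finger_gap'])
E
```

```text
[0.51564953 0.18158424 0.27241072] 0.05142825659786592
```

View pics/e.png

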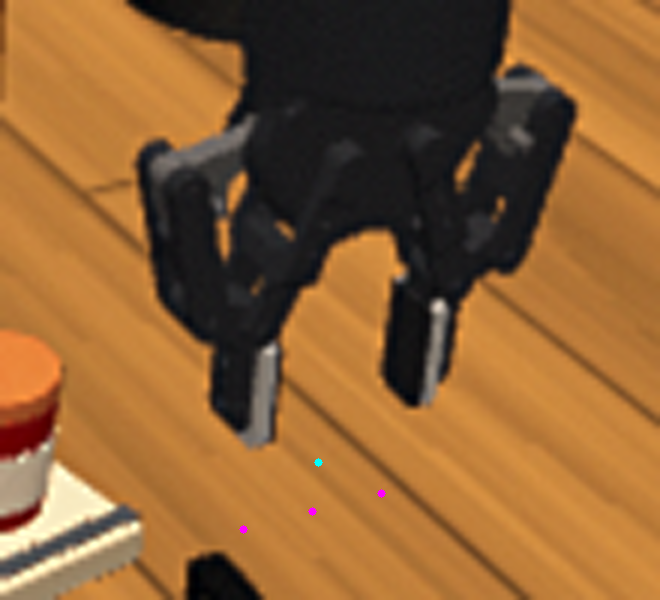

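The fingers appear about 15 px above the projected TCP, while the panel matches its projection. I check this against the top view before descending.

```bash
python3 - <<'E'
from h import *
a=grab_frame('scene');b=grab_frame('top')
s=read_state();T=Rn.from_quat(s['tool_rot']).as_matrix();out=[]
R3=Rn.from_euler('z',-3,degrees=True).as_matrix()
for f,x0,y0 in((b,150,160),(a,270,90)):
    im=cv2.resize(f['pixels'][y0:y0+150,x0:x0+100],None,fx=4,fy=4,interpolation=cv2.INTER_CUBIC)
    def dot(X,c,r=2): cv2.circle(im,tuple(int(v) for v in (proj(f,X)-[x0,y0]+.5)*4),r,c,-1)
    for z in(-.0255,0,.0255): dot(s['tcp_pos']+T@[0,0,z],(255,0,255))
    for z in(-.057,.057): dot(s['tcp_pos']+T@[-.06,0,z],(0,255,255))
    for x in(-.15,-.2,-.25): dot(s['tcp_pos']+T@[x,0,0],(255,255,255))
    for x in(-.007,.007):
        for y in(-.06,.06):
            dot(R3@[x,y,.215]+[.5168,.1808,0],(255,255,0)); dot(R3@[x,y,.125]+[.5168,.1808,0],(0,255,0))
    out.append(im)
save({'pixels':np.hstack(out)},'f.png')
print(s['clock'],s['tcp_pos'],s['q'],s['contact_force'])
E
```

```text
4.75 [0.5156536  0.18204228 0.27193297] [ 2.35788503e-01  7.68336090e-02  1.23281558e+00 -1.62201482e-04
  1.83029236e+00  2.85685046e-01] [-0.60626981  0.11713914  0.20018442]
```

View pics/f.png

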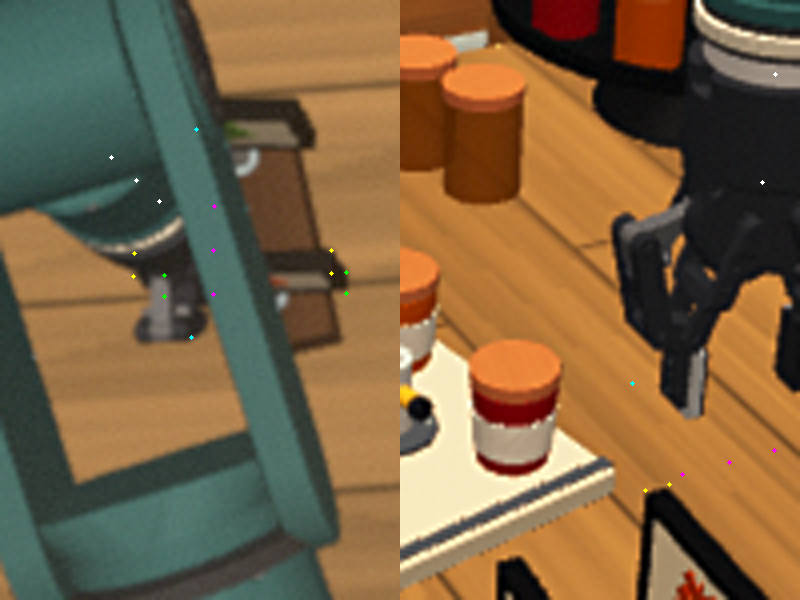

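Both views suggest the fingers sit higher than the stated TCP, while their lateral position agrees. It is safe to go part way down between panel clearances and look again.

Call:
jog_arm(
  motion=[
    [[0.15, 0, 0.005, 0, 0, 0], [0.3, 0, 0.005, 0, 0, 0], [0.45, 0, 0.005, 0, 0, 0], [0.55, 0, 0.005, 0, 0, 0], [0.55, 0, 0.005, 0, 0, 0], [0.55, 0, 0.005, 0, 0, 0]],
  ],
)

```text
clock: 5.35
tcp_pos: [0.5167, 0.1826, 0.1891]
tool_rot: [0.017, 0.707, -0.017, 0.707]
contact_force: [-0.2, -0.2, -0.5]
finger_gap: 0.0511
```

```bash
python3 - <<'E'
from h import *
a=grab_frame('scene');x0,y0=300,150
im=cv2.resize(a['pixels'][y0:y0+100,x0:x0+110],None,fx=6,fy=6,interpolation=cv2.INTER_CUBIC)
s=read_state();T=Rn.from_quat(s['tool_rot']).as_matrix()
for X,c in[(s['tcp_pos']+T@[-.0,0,z],(255,0,255)) for z in(-.0255,0,.0255)]+[(s['tcp_pos']+T@[-.019,0,0],(0,255,255))]+[((.5168,.1808,z),(255,255,0)) for z in(.185,.215)]:
    u=(proj(a,X)-[x0,y0]+.5)*6; cv2.circle(im,tuple(int(v) for v in u),4,c,-1)
save({'pixels':im},'g.png'); print(s['clock'],s['tcp_pos'],s['contact_force'])
E
```

```text
5.4 [0.51716908 0.18276047 0.18993282] [-0.2309335  -0.02625135  0.13250821]
```

View pics/g.png

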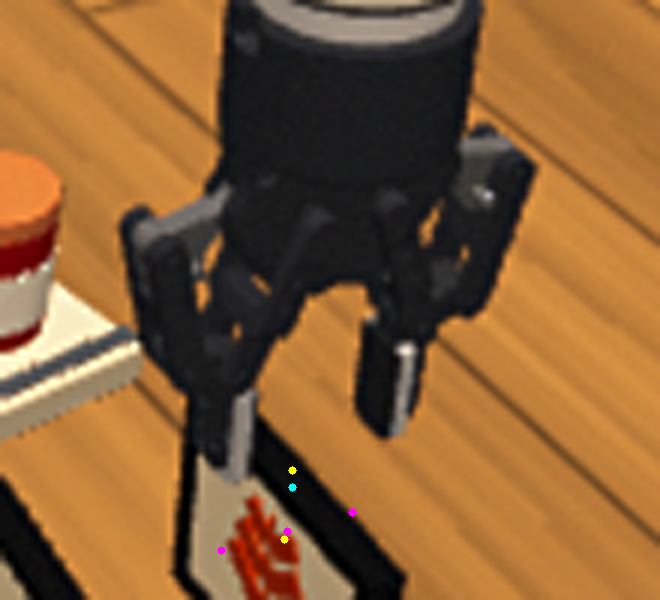

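Visually the tips are about 10 mm above the panel top (panel top centre at 292,470, tip midpoint at about 302,438), although the TCP reads 0.19. I go lower in steps, watching force, and look again.

Call:
jog_arm(
  motion=[
    [[0.07, 0, 0.007, 0, 0, 0], [0.14, 0, 0.007, 0, 0, 0], [0.2, 0, 0.007, 0, 0, 0], [0.2, 0, 0.007, 0, 0, 0], [0.2, 0, 0.007, 0, 0, 0]],
  ],
  fingers=0.35,
)

```text
clock: 5.9
tcp_pos: [0.5173, 0.1825, 0.1579]
tool_rot: [0.017, 0.707, -0.017, 0.707]
contact_force: [-0.2, 0.3, 0.3]
finger_gap: 0.0298
```

```bash
python3 - <<'E'
from h import *
a=grab_frame('scene');b=grab_frame('top');s=read_state();T=Rn.from_quat(s['tool_rot']).as_matrix();out=[]
for f,x0,y0 in((a,310,165),(b,160,190)):
    im=cv2.resize(f['pixels'][y0:y0+90,x0:x0+65],None,fx=6,fy=6,interpolation=cv2.INTER_CUBIC)
    for X,c in[(s['tcp_pos']+T@[-.0,0,z],(255,0,255)) for z in(-.0255,0,.0255)]+[((.5168,.1808,z),(255,255,0)) for z in(.185,.215)]:
        cv2.circle(im,tuple(int(v) for v in (proj(f,X)-[x0,y0]+.5)*6),3,c,-1)
    out.append(im)
save({'pixels':np.hstack(out)},'i.png'); print(s['clock'],s['tcp_pos'],s['contact_force'],s['finger_gap'])
# planar FK guess check: print joint angles
print(s['q'])
E
```

```text
6.0 [0.51784247 0.18264779 0.15883091] [-0.43675971 -0.0159919   0.30495239] 0.029659411033697625
[ 2.35903402e-01  9.48421066e-02  1.43599101e+00 -1.16162454e-04
  1.61008102e+00  2.84882273e-01]
```

View pics/i.png

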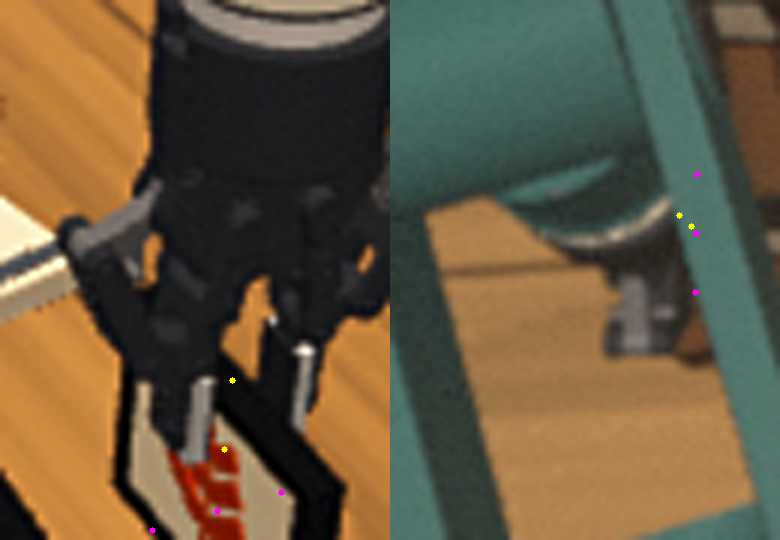

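The fingers now straddle the panel, with the +x tip at (195,462) about 20 mm below its top edge and the body still well above it. I go another 18 mm down in gentle steps, then close.

Call:
jog_arm(
  motion=[
    [[0.03, 0, 0, 0, 0, 0], [0.06, 0, 0, 0, 0, 0], [0.09, 0, 0, 0, 0, 0], [0.12, 0, 0, 0, 0, 0], [0.12, 0, 0, 0, 0, 0]],
  ],
)

```text
clock: 6.5
tcp_pos: [0.517, 0.1824, 0.1393]
tool_rot: [0.017, 0.708, -0.018, 0.706]
contact_force: [-0.1, -0.1, 0.7]
finger_gap: 0.0296
```

Call:
jog_arm(
  motion=[
    [[0, 0, 0, 0, 0, 0], [0, 0, 0, 0, 0, 0], [0, 0, 0, 0, 0, 0], [0, 0, 0, 0, 0, 0], [0, 0, 0, 0, 0, 0], [0, 0, 0, 0, 0, 0], [0, 0, 0, 0, 0, 0], [0, 0, 0, 0, 0, 0]],
  ],
  fingers=0,
  newtons=25,
)

```text
clock: 7.3
tcp_pos: [0.5176, 0.1826, 0.1404]
tool_rot: [0.017, 0.707, -0.017, 0.707]
contact_force: [0.9, -0.2, -1.9]
finger_gap: 0.0142
```

Call:
jog_arm(
  motion=[
    [[0, 0, 0, 0, 0, 0], [0, 0, 0, 0, 0, 0], [-0.1, 0, 0, 0, 0, 0], [-0.2, 0, 0, 0, 0, 0], [-0.3, 0, 0, 0, 0, 0], [-0.4, 0, 0, 0, 0, 0], [-0.5, 0, 0, 0, 0, 0], [-0.65, 0, 0, 0, 0, 0], [-0.8, 0, 0, 0, 0, 0], [-0.9, 0, 0, 0, 0, 0], [-0.9, 0, 0, 0, 0, 0], [-0.9, 0, 0, 0, 0, 0]],
  ],
  newtons=60,
)

```text
clock: 8.5
tcp_pos: [0.5177, 0.1826, 0.2759]
tool_rot: [0.017, 0.707, -0.017, 0.707]
contact_force: [1.1, -0.3, -2.3]
finger_gap: 0.0132
```

```bash
python3 - <<'E'
from h import *
a=grab_frame('scene');b=grab_frame('top')
im=np.hstack([cv2.resize(a['pixels'][110:300,270:400],None,fx=3.1,fy=3.1,interpolation=cv2.INTER_CUBIC),cv2.resize(b['pixels'][140:330,150:280],None,fx=3.1,fy=3.1,interpolation=cv2.INTER_CUBIC)[:589,:397]])
save({'pixels':im[:,:800]},'j.png')
s=read_state();print(s['clock'],s['tcp_pos'],s['contact_force'],s['ft_torque'],s['finger_gap'])
plan([(.51,.05,.275,1),(.505,-.08,.275,6),(.503,-.2,.275,10.4),(.502,-.243,.275,10.4)])
E
```

```text
8.6 [0.51710046 0.18247011 0.27417026] [-0.69813138 -0.55776949 -2.98801397] [ 0.03428322  0.01919104 -0.00274049] 0.01341904017851515
shift [-0.0048, -0.8844, -0.004] turn [-0.1329, -0.0047, 0.0014]
shift [0.0, -0.866, -0.0485] turn [-0.1745, 0.0, 0.0]
shift [0.0, -0.7942, -0.0969] turn [-0.1536, 0.0, 0.0]
shift [0.0, -0.2808, -0.0583] turn [0.0, 0.0, 0.0]
```

View pics/j.png

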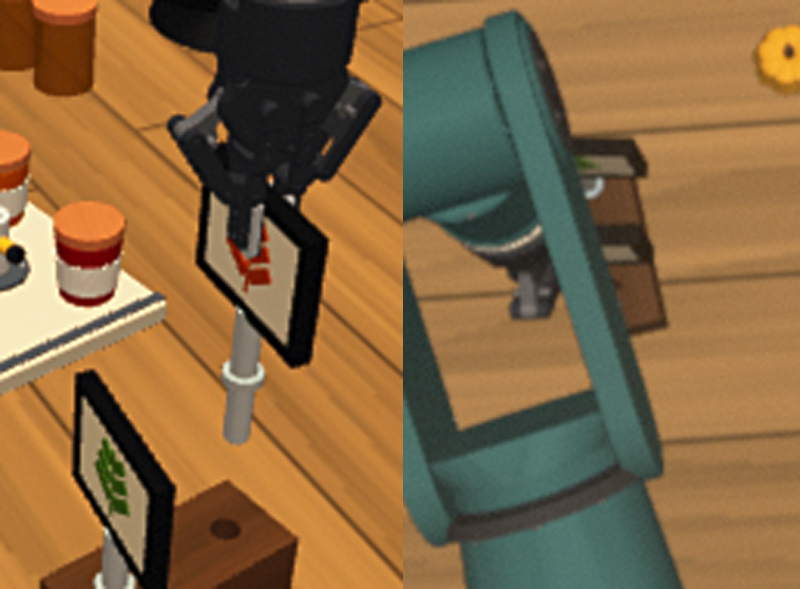

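The sign is held, hanging upright with its foot at (237,440) in the left crop, and the fern sign is untouched. I carry it to above the holder.

Call:
jog_arm(
  motion=[
    [[0, -0.2, 0, -0.03, 0, 0], [0, -0.4, 0, -0.06, 0, 0], [0, -0.6, 0, -0.1, 0, 0], [0, -0.8, 0, -0.133, 0, 0], [0, -0.884, -0.004, -0.133, 0, 0], [0, -0.884, -0.004, -0.133, 0, 0]],
  ],
)

```text
clock: 9.2
tcp_pos: [0.51, 0.0489, 0.2745]
tool_rot: [-0.005, 0.708, 0.005, 0.706]
contact_force: [1.6, 0.3, -3.4]
finger_gap: 0.0132
```

Call:
jog_arm(
  motion=[
    [[0, -0.2, -0.01, -0.04, 0, 0], [0, -0.4, -0.02, -0.08, 0, 0], [0, -0.6, -0.035, -0.12, 0, 0], [0, -0.8, -0.045, -0.16, 0, 0], [0, -0.866, -0.048, -0.174, 0, 0], [0, -0.866, -0.048, -0.174, 0, 0]],
  ],
)

```text
clock: 9.8
tcp_pos: [0.5057, -0.0797, 0.2749]
tool_rot: [-0.036, 0.706, 0.037, 0.706]
contact_force: [-0.5, 0.3, -2.2]
finger_gap: 0.0134
```

Call:
jog_arm(
  motion=[
    [[0, -0.2, -0.02, -0.04, 0, 0], [0, -0.4, -0.05, -0.08, 0, 0], [0, -0.6, -0.07, -0.12, 0, 0], [0, -0.794, -0.097, -0.154, 0, 0], [0, -0.794, -0.097, -0.154, 0, 0]],
  ],
)

```text
clock: 10.3
tcp_pos: [0.5039, -0.2009, 0.2746]
tool_rot: [-0.063, 0.705, 0.063, 0.704]
contact_force: [-1.7, 0.1, -2.7]
finger_gap: 0.0137
```

```bash
python3 - <<'E'
from h import *
s=read_state();print(s['clock'],s['tcp_pos'],s['contact_force'],s['ft_torque'],s['finger_gap'])
plan([(.502,-.243,.245,10.4)])
E
```

```text
10.3 [ 0.50386413 -0.20094873  0.27460588] [-1.70564153  0.07360783 -2.65322128] [-0.03034067 -0.05344209  0.03339038] 0.013698179397632248
shift [0.1974, -0.2737, -0.0621] turn [-0.0042, -0.002, -0.0004]
```

Call:
jog_arm(
  motion=[
    [[0.05, -0.15, -0.03, 0, 0, 0], [0.1, -0.27, -0.06, 0, 0, 0], [0.2, -0.274, -0.062, -0.004, 0, 0], [0.2, -0.274, -0.062, -0.004, 0, 0], [0.2, -0.274, -0.062, -0.004, 0, 0], [0.2, -0.274, -0.062, -0.004, 0, 0]],
  ],
)

```text
clock: 10.9
tcp_pos: [0.5026, -0.2407, 0.2466]
tool_rot: [-0.066, 0.704, 0.065, 0.705]
contact_force: [-0.0, -0.2, -2.3]
finger_gap: 0.0129
```

```bash
python3 - <<'E'
from h import *
np.set_printoptions(precision=4,suppress=True)
a=grab_frame('scene');b=grab_frame('top');s=read_state()
im=np.hstack([cv2.resize(f['pixels'][y:y+95,x:x+66],None,fx=6,fy=6,interpolation=cv2.INTER_CUBIC) for f,x,y in((a,235,110),(b,340,190))])
save({'pixels':im},'k.png')
print(s['clock'],s['tcp_pos'],s['finger_gap'])
# predicted foot/collar from fit offset
for f in(a,b):
  for l in('leaf_sign_collar','leaf_sign'):
    r=tip_of(f,l); print(l,r[0] if r else None)
  print('pred',[proj(f,(s['tcp_pos'][0],s['tcp_pos'][1],z)) for z in(s['tcp_pos'][2]-.12,s['tcp_pos'][2]-.07)],'rim',proj(f,(.5009,-.2428,.082)))
E
```

```text
11.0 [ 0.5024 -0.2412  0.2467] 0.013321467802946069
leaf_sign_collar {'position': [266.4, 151.8], 'p': 0.79}
leaf_sign {'position': [263.6, 164.5], 'p': 0.69}
pred [array([266.3063, 165.2057]), array([266.0693, 149.2194])] rim [266.7711 178.4884]
leaf_sign_collar None
leaf_sign {'position': [374.4, 226.1], 'p': 0.6}
pred [array([373.6062, 225.2776]), array([377.7753, 222.215 ])] rim [370.8028 228.3198]
```

View pics/k.png

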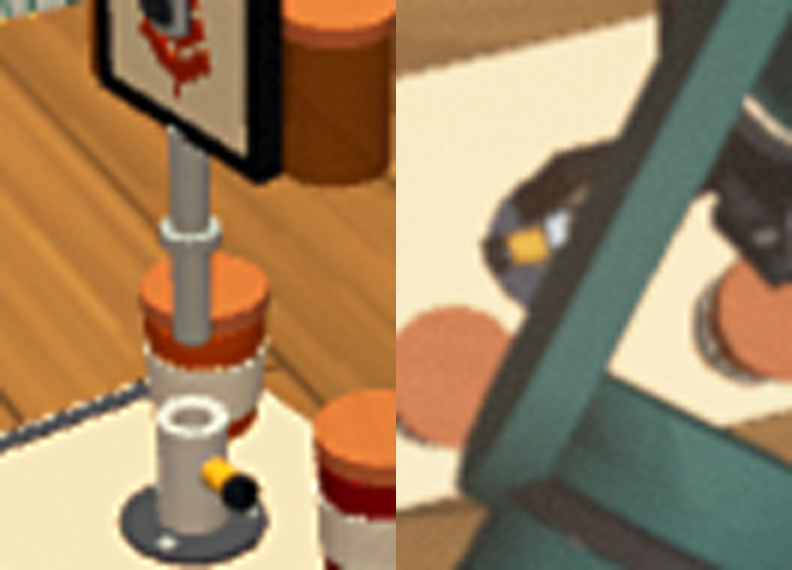

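Stem, foot (192,338) and rim (193,417) line up in the scene crop, and the stem is upright. The reckoned offsets are within about 1.5 mm. I lower gently and feel.

Call:
jog_arm(
  motion=[
    [[0.06, 0, 0, 0, 0, 0], [0.12, 0, 0, 0, 0, 0], [0.18, 0, 0, 0, 0, 0], [0.24, 0, 0, 0, 0, 0], [0.24, 0, 0, 0, 0, 0], [0.24, 0, 0, 0, 0, 0]],
  ],
)

```text
clock: 11.8
tcp_pos: [0.5016, -0.2418, 0.209]
tool_rot: [-0.065, 0.704, 0.065, 0.704]
contact_force: [-0.5, 0.6, -1.6]
finger_gap: 0.0135
```

Call:
jog_arm(
  motion=[
    [[0.008, 0, 0, 0, 0, 0], [0.016, 0, 0, 0, 0, 0], [0.024, 0, 0, 0, 0, 0], [0.032, 0, 0, 0, 0, 0], [0.04, 0, 0, 0, 0, 0], [0.04, 0, 0, 0, 0, 0]],
  ],
)

```text
clock: 12.4
tcp_pos: [0.5017, -0.2418, 0.2033]
tool_rot: [-0.065, 0.704, 0.065, 0.704]
contact_force: [-0.3, 0.3, -2.1]
finger_gap: 0.0132
```

Call:
jog_arm(
  motion=[
    [[0.005, 0, 0, 0, 0, 0], [0.01, 0, 0, 0, 0, 0], [0.015, 0, 0, 0, 0, 0], [0.02, 0, 0, 0, 0, 0], [0.02, 0, 0, 0, 0, 0]],
  ],
)

```text
clock: 12.9
tcp_pos: [0.5019, -0.242, 0.2005]
tool_rot: [-0.065, 0.704, 0.065, 0.704]
contact_force: [0.4, -0.9, -1.7]
finger_gap: 0.0135
```

Call:
jog_arm(
  motion=[
    [[0.006, 0, 0, 0, 0, 0], [0.012, 0, 0, 0, 0, 0], [0.018, 0, 0, 0, 0, 0], [0.02, 0, 0, 0, 0, 0], [0.02, 0, 0, 0, 0, 0]],
  ],
)

```text
clock: 13.4
tcp_pos: [0.5019, -0.2421, 0.1974]
tool_rot: [-0.065, 0.704, 0.065, 0.704]
contact_force: [1.1, -0.6, -2.6]
finger_gap: 0.0131
```

Call:
jog_arm(
  motion=[
    [[0.006, 0, 0, 0, 0, 0], [0.012, 0, 0, 0, 0, 0], [0.018, 0, 0, 0, 0, 0], [0.02, 0, 0, 0, 0, 0], [0.02, 0, 0, 0, 0, 0]],
  ],
)

```text
clock: 13.9
tcp_pos: [0.5018, -0.242, 0.1945]
tool_rot: [-0.065, 0.704, 0.065, 0.704]
contact_force: [0.4, -2.0, -3.1]
finger_gap: 0.0133
```

Call:
jog_arm(
  motion=[
    [[0.006, -0.003, 0, 0, 0, 0], [0.012, -0.003, 0, 0, 0, 0], [0.018, -0.003, 0, 0, 0, 0], [0.024, -0.003, 0, 0, 0, 0], [0.03, -0.003, 0, 0, 0, 0], [0.03, -0.003, 0, 0, 0, 0]],
  ],
)

```text
clock: 14.5
tcp_pos: [0.5018, -0.2423, 0.1898]
tool_rot: [-0.065, 0.704, 0.065, 0.704]
contact_force: [0.5, -0.9, -3.1]
finger_gap: 0.0135
```

Call:
jog_arm(
  motion=[
    [[0.006, 0, 0, 0, 0, 0], [0.012, 0, 0, 0, 0, 0], [0.018, 0, 0, 0, 0, 0], [0.024, 0, 0, 0, 0, 0], [0.03, 0, 0, 0, 0, 0], [0.03, 0, 0, 0, 0, 0]],
  ],
)

```text
clock: 15.1
tcp_pos: [0.5018, -0.2423, 0.1853]
tool_rot: [-0.065, 0.704, 0.065, 0.704]
contact_force: [0.9, -0.9, -2.2]
finger_gap: 0.0133
```

Call:
jog_arm(
  motion=[
    [[0.005, 0, 0, 0, 0, 0], [0.01, 0, 0, 0, 0, 0], [0.015, 0, 0, 0, 0, 0], [0.02, 0, 0, 0, 0, 0], [0.02, 0, 0, 0, 0, 0]],
  ],
)

```text
clock: 15.6
tcp_pos: [0.5019, -0.2427, 0.1827]
tool_rot: [-0.065, 0.704, 0.064, 0.704]
contact_force: [-0.3, -1.9, -1.7]
finger_gap: 0.0133
```

Call:
jog_arm(
  motion=[
    [[0.005, 0, 0, 0, 0, 0], [0.01, 0, 0, 0, 0, 0], [0.015, 0, 0, 0, 0, 0], [0.02, 0, 0, 0, 0, 0], [0.02, 0, 0, 0, 0, 0]],
  ],
)

```text
clock: 16.1
tcp_pos: [0.5023, -0.243, 0.1803]
tool_rot: [-0.065, 0.704, 0.064, 0.705]
contact_force: [0.6, -2.9, 2.0]
finger_gap: 0.0131
```

Call:
jog_arm(
  motion=[
    [[0.005, 0, 0, 0, 0, 0], [0.01, 0, 0, 0, 0, 0], [0.015, 0, 0, 0, 0, 0], [0.02, 0, 0, 0, 0, 0], [0.02, 0, 0, 0, 0, 0]],
  ],
)

```text
clock: 16.6
tcp_pos: [0.5018, -0.2423, 0.1756]
tool_rot: [-0.065, 0.704, 0.065, 0.704]
contact_force: [2.3, -4.8, -1.7]
finger_gap: 0.0131
```

Call:
jog_arm(
  motion=[
    [[0.008, -0.004, 0.001, 0, 0, 0], [0.016, -0.004, 0.001, 0, 0, 0], [0.024, -0.004, 0.001, 0, 0, 0], [0.032, -0.004, 0.001, 0, 0, 0], [0.04, -0.004, 0.001, 0, 0, 0], [0.04, -0.004, 0.001, 0, 0, 0]],
  ],
)

```text
clock: 17.2
tcp_pos: [0.502, -0.2427, 0.1699]
tool_rot: [-0.065, 0.704, 0.065, 0.704]
contact_force: [0.7, -3.0, -1.1]
finger_gap: 0.0133
```

Call:
jog_arm(
  motion=[
    [[0.008, 0, 0, 0, 0, 0], [0.016, 0, 0, 0, 0, 0], [0.024, 0, 0, 0, 0, 0], [0.032, 0, 0, 0, 0, 0], [0.04, 0, 0, 0, 0, 0], [0.04, 0, 0, 0, 0, 0]],
  ],
)

```text
clock: 17.8
tcp_pos: [0.5021, -0.2427, 0.164]
tool_rot: [-0.065, 0.704, 0.065, 0.704]
contact_force: [0.1, -2.6, -0.6]
finger_gap: 0.0131
```

Call:
jog_arm(
  motion=[
    [[0.006, 0, 0, 0, 0, 0], [0.012, 0, 0, 0, 0, 0], [0.018, 0, 0, 0, 0, 0], [0.024, 0, 0, 0, 0, 0], [0.03, 0, 0, 0, 0, 0], [0.03, 0, 0, 0, 0, 0]],
  ],
)

```text
clock: 18.4
tcp_pos: [0.5021, -0.2428, 0.1595]
tool_rot: [-0.065, 0.704, 0.065, 0.704]
contact_force: [1.8, -2.3, -1.4]
finger_gap: 0.0135
```

Call:
jog_arm(
  motion=[
    [[0.006, 0, 0, 0, 0, 0], [0.012, 0, 0, 0, 0, 0], [0.018, 0, 0, 0, 0, 0], [0.024, 0, 0, 0, 0, 0], [0.03, 0, 0, 0, 0, 0], [0.03, 0, 0, 0, 0, 0]],
  ],
)

```text
clock: 19.0
tcp_pos: [0.5021, -0.2429, 0.1552]
tool_rot: [-0.065, 0.704, 0.065, 0.704]
contact_force: [0.8, -1.7, -0.6]
finger_gap: 0.0132
```

Call:
jog_arm(
  motion=[
    [[0.004, 0, 0, 0, 0, 0], [0.008, 0, 0, 0, 0, 0], [0.012, 0, 0, 0, 0, 0], [0.012, 0, 0, 0, 0, 0]],
  ],
)

```text
clock: 19.4
tcp_pos: [0.5022, -0.2429, 0.1535]
tool_rot: [-0.065, 0.704, 0.065, 0.704]
contact_force: [1.9, -1.9, -0.2]
finger_gap: 0.0134
```

Call:
jog_arm(
  motion=[
    [[0.004, 0, 0, 0, 0, 0], [0.008, 0, 0, 0, 0, 0], [0.008, 0, 0, 0, 0, 0], [0.008, 0, 0, 0, 0, 0]],
  ],
)

```text
clock: 19.8
tcp_pos: [0.5021, -0.2429, 0.1525]
tool_rot: [-0.065, 0.704, 0.065, 0.704]
contact_force: [1.5, -1.1, 1.0]
finger_gap: 0.0136
```

Call:
jog_arm(
  motion=[
    [[0.004, 0, 0, 0, 0, 0], [0.008, 0, 0, 0, 0, 0], [0.008, 0, 0, 0, 0, 0], [0.008, 0, 0, 0, 0, 0]],
  ],
)

```text
clock: 20.2
tcp_pos: [0.5023, -0.243, 0.1524]
tool_rot: [-0.065, 0.704, 0.065, 0.704]
contact_force: [0.6, -0.7, 4.8]
finger_gap: 0.0132
```

Call:
jog_arm(
  motion=[
    [[0.004, 0, 0, 0, 0, 0], [0.008, 0, 0, 0, 0, 0], [0.008, 0, 0, 0, 0, 0], [0.008, 0, 0, 0, 0, 0]],
  ],
)

```text
clock: 20.6
tcp_pos: [0.5024, -0.243, 0.1524]
tool_rot: [-0.065, 0.704, 0.064, 0.705]
contact_force: [-1.3, -0.6, 8.5]
finger_gap: 0.0138
```

The TCP stopped dead at 0.1524 while the force rose to 8.5 N, so the collar is on the rim. I unload the press slightly, verify with a picture, then release.

Call:
jog_arm(
  motion=[
    [[-0.004, 0, 0, 0, 0, 0], [-0.008, 0, 0, 0, 0, 0], [-0.008, 0, 0, 0, 0, 0]],
  ],
)

```text
clock: 20.9
tcp_pos: [0.5023, -0.243, 0.1524]
tool_rot: [-0.065, 0.704, 0.064, 0.704]
contact_force: [-0.6, -0.1, 6.1]
finger_gap: 0.0136
```

```bash
python3 - <<'E'
from h import *
a=grab_frame('scene');b=grab_frame('top')
im=np.hstack([cv2.resize(f['pixels'][y:y+95,x:x+66],None,fx=6,fy=6,interpolation=cv2.INTER_CUBIC) for f,x,y in((a,235,110),(b,340,190))])
save({'pixels':im},'l.png');s=read_state();print(s['clock'],s['tcp_pos'],s['contact_force'])
E
```

```text
21.0 [ 0.50229245 -0.24301499  0.15244227] [ 0.76379297 -0.07253471  6.29003396]
```

View pics/l.png

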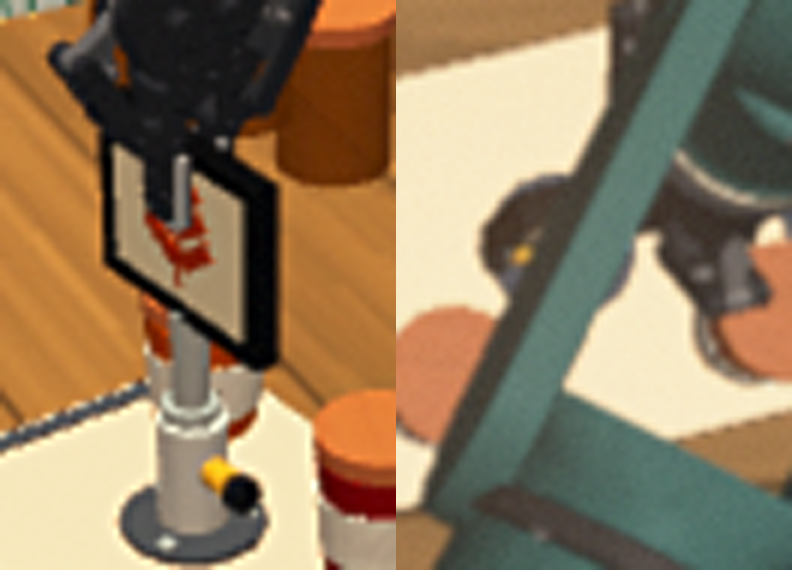

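The collar (193,412) sits on the rim and the stem is upright with the candles unmoved. I unload and open.

Call:
jog_arm(
  motion=[
    [[-0.006, 0, 0, 0, 0, 0], [-0.012, 0, 0, 0, 0, 0], [-0.012, 0, 0, 0, 0, 0], [-0.012, 0, 0, 0, 0, 0]],
  ],
)

```text
clock: 21.4
tcp_pos: [0.5021, -0.2429, 0.1525]
tool_rot: [-0.065, 0.704, 0.065, 0.704]
contact_force: [1.5, -0.9, -0.4]
finger_gap: 0.0135
```

Call:
jog_arm(
  motion=[
    [[0, 0, 0, 0, 0, 0], [0, 0, 0, 0, 0, 0], [0, 0, 0, 0, 0, 0], [0, 0, 0, 0, 0, 0], [0, 0, 0, 0, 0, 0], [0, 0, 0, 0, 0, 0], [0, 0, 0, 0, 0, 0], [0, 0, 0, 0, 0, 0]],
  ],
  fingers=0.45,
)

```text
clock: 22.2
tcp_pos: [0.5021, -0.2429, 0.1531]
tool_rot: [-0.065, 0.704, 0.065, 0.704]
contact_force: [0.1, 0.2, 0.7]
finger_gap: 0.0382
```

Call:
jog_arm(
  motion=[
    [[-0.1, 0, 0, 0, 0, 0], [-0.25, 0, 0, 0, 0, 0], [-0.5, 0, 0, 0, 0, 0], [-0.75, 0, 0, 0, 0, 0], [-1, 0, 0, 0, 0, 0], [-1, 0, 0, 0, 0, 0], [-1, 0, -0.4, 0, 0, 0], [-1, 0, -0.8, 0, 0, 0], [-1, 0, -1, 0, 0, 0], [-1, 0, -1, 0, 0, 0]],
  ],
)

```text
clock: 23.2
tcp_pos: [0.3503, -0.2708, 0.3043]
tool_rot: [-0.064, 0.705, 0.062, 0.704]
contact_force: [0.7, -0.0, 0.3]
finger_gap: 0.0387
```

Call:
jog_arm(
  motion=[
    [[0, 0.3, 0, 0, 0, 0], [0, 0.6, 0, 0, 0, 0], [0, 1, 0, 0, 0, 0], [0, 1, 0, 0, 0, 0], [0, 1, 0, 0, 0, 0]],
  ],
)

```text
clock: 23.7
tcp_pos: [0.3275, -0.1217, 0.304]
tool_rot: [-0.067, 0.703, 0.065, 0.705]
contact_force: [0.0, -0.8, 0.4]
finger_gap: 0.0385
```

```bash
python3 - <<'E'
from h import *
a=grab_frame('scene');b=grab_frame('top')
im=np.hstack([cv2.resize(f['pixels'][y:y+115,x:x+100],None,fx=4,fy=4,interpolation=cv2.INTER_CUBIC) for f,x,y in((a,220,110),(b,320,180))])
def dots(f,x0,y0,ox):
    R=Rn.from_euler('z',10.4,degrees=True).as_matrix()
    for x in(-.007,.007):
        for y in(-.06,.06):
            for z in (.227,.137): cv2.circle(im,tuple(int(v) for v in (proj(f,R@[x,y,z]+[.5015,-.243,0])-[x0,y0]+.5)*4+[ox,0]),2,(255,0,255),-1)
dots(a,220,110,0);dots(b,320,180,400)
save({'pixels':im},'m.png');s=read_state();print(s['clock'],s['tcp_pos'],s['contact_force'])
for l in('candle_red','candle_orange','pumpkin'): print(l,[np.round(r[0]['position'],1) for f in(a,b) if (r:=tip_of(f,l))])
E
```

```text
23.8 [ 0.3277347  -0.12332671  0.30317505] [ 1.15889819 -0.17555425 -1.11077752]
candle_red [array([297.1, 205.2]), array([343.6, 250.7])]
candle_orange [array([267.6, 179.7]), array([397.3, 242.7])]
pumpkin [array([222.1, 284.7]), array([272.2, 163.5])]
```

View pics/m.png

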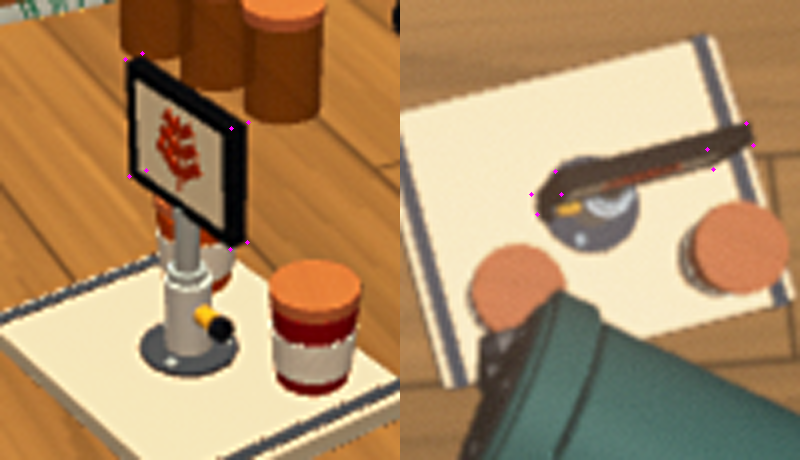

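The final picture shows the leaf sign upright with its collar on the rim. The panel corners match the projected home pose (yaw parallel to the board) in both views, the candles stand in place, and the robot is clear.

```bash
python3 -c "
from workcell import *
print(finish_job())"
```

```text
the job is handed in; nothing more can be done
None
```

The leaf sign is up in the holder with its collar home on the rim, the gripper has let go and is clear, and the job is handed in at about 24 s on the robot clock.

**Insertion:** I pinched the sign, carried it over, felt the stem into the bore and eased it past the plunger at the expected depth. It then slid down until it stopped dead within about 0.5 mm of the predicted home height, with 8.5 N measured at the wrist. Side forces on the way down stayed under about 5 N.

**Last checks:**
- In the last picture the collar sits on the rim and the sign is upright. The panel corners match the projected home pose in both views, at a yaw of 10.4°. The board's edges measured about 10°, so the panel should be parallel to within about a degree.
- The networks found both candles and the pumpkin where they were, within a few pixels. The worst was the red candle, about 5 px off in the top view, where the arm partly hid it; the picture shows it standing in place.
- The fern sign was last seen in its hole, undisturbed, when I lifted the leaf sign out. I did not check it again after that.

**Disagreement:** in both views the fingers showed about 30 mm higher than the reported TCP. I never explained this. I set the grasp depth by the pictures instead, about 25 mm lower than the given numbers said.

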